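# Clear an inspection pile and rehang its roller

## Task

The feed roller has been checked; take its pile apart and put everything away. Set the roller in the red stand with both ends of the axle fully down in the slots, never laying it down on the board or a mat, and put the blue V-block on the blue rectangle, the wooden block on the brown one and the aluminium bar on the yellow one, each upright, centred and square on its rectangle. Leave the wooden spool and the black screw cap where they are.

Things in the scene. Friction and masses are not known exactly. Their poses are not given: they have to be found in the camera images.
- roller: Feed roller on top of the pile: black rubber drum, diameter 36, length 60 mm, on a steel axle, diameter 10, length 110 mm (25 mm bare at each end). Origin: centre of drum and axle; y along the axle (x, z turn as it rolls). At the start the axle is level, 97.5 mm above the board; the V-block's flat top, in whose groove the drum lies, is 9.5 mm below the axle's centre. 0.11 to 0.20 kg.
- v_block: Blue V-block with a bright steel 90 degree groove in its top, 50 (x) x 40 (y) x 40 mm high; the groove runs along y, 32 mm wide, 16 mm deep. Second in the pile, under the roller, on the wooden block; its underside is 48 mm above the board. Origin: centre of the underside, z up. 0.22 to 0.39 kg.
- pine_block: Plain brown wooden block, 45 (x) x 75 (y) x 32 mm high. Third in the pile, under the V-block, lying crosswise on the aluminium bar; its underside is 16 mm above the board. Origin: centre of the underside, z up. 0.075 to 0.13 kg.
- spacer_bar: Flat bright aluminium bar, 110 (x) x 40 (y) x 16 mm high, a dark screw hole near each end. Bottom of the pile, on the light plywood work board whose top is 40 mm above the bench (z = 0.04 m); its ends stick out from under the wooden block. Origin: centre of the underside, z up, x along its length. The things above it have the same axes within about 0.1 rad and centres within about 15 mm. 0.13 to 0.24 kg.
- roller_stand: Fixed stand, its x pointing left (+y), give or take 0.35 rad: dark base 70 (x) x 108 (y) x 8 mm, two red uprights 8 mm thick centred at y = +-40 mm (72 mm clear between), 40 wide, 60 mm high. Each has an open-topped slot at x = 0, 13 mm wide, bottom 40 mm above the board, flared to 25 mm at the top. Seated, the axle lies along y, its centre 45 mm above the board. Origin: centre of the base's underside.
- mat_blue: Fixed flat grey mat, 130 (x) x 90 (y) x 4 mm thick, its x pointing left (+y), give or take 0.35 rad, with a flush white-edged blue rectangle at its centre, 50 (x) x 40 (y) mm: the place of the blue V-block, whose x lies along the mat's x, either way round. Origin: centre of its underside on the board; top face 4 mm above.
- mat_brown: Fixed flat grey mat, 130 (x) x 90 (y) x 4 mm thick, its x pointing left (+y), give or take 0.35 rad, with a flush white-edged dark brown rectangle at its centre, 45 (x) x 75 (y) mm (long side across the mat): the place of the wooden block, whose x lies along the mat's x, either way round. Origin: centre of its underside on the board; top face 4 mm above.
- mat_yellow: Fixed flat grey mat, 130 (x) x 90 (y) x 4 mm thick, its x pointing left (+y), give or take 0.35 rad, with a flush white-edged yellow rectangle at its centre, 110 (x) x 40 (y) mm: the place of the aluminium bar, whose x lies along the mat's x, either way round. Origin: centre of its underside on the board; top face 4 mm above.
- spool: Bystander, leave alone: loose small turned wooden spool standing upright on the board, 33 mm in diameter, 55 mm high. Origin: centre of the underside.
- cap: Bystander, leave alone: loose black knurled screw cap on the board, 36 mm in diameter, 22 mm high. Origin: centre of the underside.
There are look-alikes about, which are no part of the job. There is more than one size of the roller; the job needs the middle-sized.

How it is judged:
At the end, for the whole second after the job is handed in: The roller's axle is bottomed in both slots (centre 41 to 48 mm above the board, square within 0.06 rad); V-block, wooden block and bar stand upright on the blue, brown and yellow mats, within 13 mm of centre and 0.20 rad of square, either way round; all at rest (x of roller in the frame of roller_stand between -0.004 and 0.004 m and y of roller in the frame of roller_stand between -0.01 and 0.01 m and z of roller in the frame of roller_stand between 0.041 and 0.048 m and angle between the y axis of roller and the y axis of roller_stand, either way round below 0.06 rad and horizontal distance between v_block and mat_blue below 0.013 m and angle between the x axis of v_block and the x axis of mat_blue, either way round below 0.2 rad and angle between each of v_block, pine_block, spacer_bar's own z axis and vertical below 0.08 rad and z of v_block in the frame of mat_blue between 0 and 0.009 m and horizontal distance between pine_block and mat_brown below 0.013 m and angle between the x axis of pine_block and the x axis of mat_brown, either way round below 0.2 rad and z of pine_block in the frame of mat_brown between 0 and 0.009 m and horizontal distance between spacer_bar and mat_yellow below 0.013 m and angle between the x axis of spacer_bar and the x axis of mat_yellow, either way round below 0.2 rad and z of spacer_bar in the frame of mat_yellow between 0 and 0.009 m and linear speed of each of roller, v_block, pine_block, spacer_bar below 0.02 m/s); the robot touches nothing.
It fails at once if the roller lies down on the board, bench or a mat (its axle's centre lower than 30 mm above the board) (height (world z) of roller below 0.07 m).
It fails at once if the wooden spool is moved by more than 30 mm (distance of spool from where it was at the start of the episode above 0.03 m).
It fails at once if the black screw cap is moved by more than 30 mm (distance of cap from where it was at the start of the episode above 0.03 m).
It also fails if it takes over 118 s, if anything falls off the work surface, if the arm or the gripper's body presses on something with over 40 N, if the wrist force passes 120 N, or if a joint passes its speed limit or range.

## Robot

A 7-joint arm with a two-finger parallel gripper is mounted at the origin on the work surface; the furniture and walls round the work are solid. World frame = base frame: x ahead of the robot, y to its left, z up, the work surface at z = 0. Lengths are in m, angles in rad, forces in N, time in s.
With the tool pointing down it reaches from about 0.425 to 0.825 m from the base axis. Payload 3.6 kg.
Tool frame: the origin (TCP) lies where the fingers leave the gripper's body, on its centre line; the fingertips stand 84 mm ahead of it and the grasp point (between the pads) lies ctrl.hold_point_z ahead of it (ctrl.hold_point_z is the distance from the TCP to the grasp point, in m); z points along the fingers, y is the line along which they close (so a half turn about z gives the same grasp; the last joint's range is limited). The gripper opens to 93 mm and grips with 3 to 60 N. Pads are 15 mm wide; open, the fingers measure 128 mm over their backs; the gripper's body (75 mm by 188 mm) begins 65 mm behind the grasp point.
Start: joints at [-1.208, 0.615, -0.013, 1.423, 0.008, 1.103, -0.04], TCP at [0.246, 0.601, 0.303] pointing down, gripper open.
Joint ranges: [-3.12, 3.12], [-0.3, 2.06], [-1.34, 1.32], [0.26, 2.42], [-1.36, 4.5], [0.01, 1.98], [-2.84, 2.84]. Speed limits (rad/s): [2.79, 2.79, 3.14, 3.14, 3.14, 3.14, 3.14].

## Interface

Orientations are given as a unit quaternion [x, y, z, w].
In Python, from workcell import ctrl, capture, calibration, ticket gives the robot as it stands.
- The arm moves only by the tool apply_moves, never from a script. Its argument "increments" is one flat list of numbers, 5 for each row, row after row: the shift along the tool's x, y, z in mm, then the turn about the tool's z in degrees, then the opening, from 0 (shut) to 1 (fully open). In form: [dx, dy, dz, spin, hand, dx, dy, dz, spin, hand, ...]. A call has 1 to 5 rows; each row is the pose to reach, as a shift and turn from the pose commanded when the call began, along the tool's axes at that moment; what a row does not reach only later rows make up. A row lasts 1/10 s, in which the tool goes at most 50 mm and 8.59 degrees, less where a joint would pass 70% of its speed; a pose out of reach is approached as far as the arm can. A call with a gripper value outside its range is refused whole. The fingers move at their own pace and stop on an object; "newtons" is the grip in N (left out, the last holds). Time passes only in rows, so rows that repeat a pose let the fingers close. It gives the time, the measured TCP pose, the force, the opening and the grip force at its end, in the units of the state.
- ctrl.observe(): the state, without advancing time (a new reading comes with each control period).
- capture(name): name is "side" or "top" or "wrist"; returns (picture, depth): 400x640x3 uint8, red, green, blue; 400x640 float32, m along the optical axis (not along the pixel's ray), 0 where there is no reading.
- calibration(name): a dict with "fx", "fy", "cx", "cy" (pixels), "R" (3x3) and "t" (3): a world point X has camera coordinates R X + t. Camera axes: x right, y down, z forward; pixel columns grow to the right and rows downward; lengths in m; the calibration is good to about 2 mm. A picture is of the moment at which its call begins: read the wrist's pose just before it. calibration takes no time and is no camera call; for the wrist camera it gives the pose at the moment of the call.
- ticket.finish_job(): hands the job in; it is judged then, once.
The state is a dict: "t": time; "q": joint angles; "joint_velocities": joint speeds; "joint_efforts": joint torques, N m; "ee_pos": TCP position; "orientation": TCP orientation; "force": force on the tool from outside, world axes, zero at the start; "ft_torque": the same for the moment, N m; "finger_gap": finger opening in m; "finger_force": force on a finger pad.
Only numpy, scipy, OpenCV 4.12 (cv2) and the standard library are available. Lean on these libraries where they do the work, as an engineer would, in place of code of your own. Each camera call takes 0.05 s, during which the arm holds its last target. There are 200 camera calls.

## Working session

There is one attempt and no reset: what is moved stays moved. The work goes in short steps, Python scripts to look and compute and a tool call to move; the robot and the scene stay as the last step left them, time stands still between calls to the robot, and variables do not carry over. Pictures are saved under pics/ and viewed, at most 14 in all, crops included, and the job is handed in when it is done.

Besides the shell and the picture viewer there is one more tool, called as name(argument=value, ...) on one line, values as JSON. apply_moves: Moves the arm, as the interface text tells. Its arguments: {"type":"object","properties":{"increments":{"type":"array"},"newtons":{"type":"number"}},"required":["increments"]}

```bash
ls; mkdir -p pics
python3 - <<'E'
from workcell import ctrl,capture,calibration
import cv2,numpy as np
print(ctrl.observe(),ctrl.hold_point_z)
for n in("top","side"):
    p,d=capture(n); cv2.imwrite(f"pics/{n}0.png",p[:,:,::-1]); np.savez(f"pics/{n}0.npz",p=p,d=d,**{k:np.array(v) for k,v in calibration(n).items()})
    print(n,calibration(n))
E
```

```text
pics
{'t': 0.0, 'q': array([-1.20849961,  0.6159059 , -0.01262846,  1.42489141,  0.00811407,
        1.10335038, -0.04037088]), 'joint_velocities': array([-6.78049360e-04,  1.52467607e-03, -2.48748938e-04,  6.23674416e-05,
       -2.49336135e-04,  8.14627255e-04,  7.28228504e-04]), 'joint_efforts': array([ 1.39905765e-04, -4.58919346e+01,  2.09368276e-01, -1.65746069e+01,
       -6.10172306e-02,  2.05931591e-02,  2.34288709e-04]), 'ee_pos': array([0.24616978, 0.60096961, 0.30159197]), 'orientation': array([ 1.93121255e-01,  9.81174099e-01, -1.23248274e-03, -2.22094594e-04]), 'force': array([-0.4563802 ,  0.39498547, -0.35899277]), 'ft_torque': array([-0.03905962, -0.01731809, -0.00572954]), 'finger_force': 0.0, 'finger_gap': 0.09293227719773352} 0.0653
top {'fx': 403.7276403623866, 'fy': 403.7276403623866, 'cx': 313.7689455473865, 'cy': 196.81443536993717, 'R': array([[-0.02429626, -0.99948229,  0.02109139],
       [-0.99320479,  0.02173097, -0.1143329 ],
       [ 0.11381537, -0.02372593, -0.99321858]]), 't': array([-0.04211929,  0.51594626,  1.10654756])}
side {'fx': 497.794430988505, 'fy': 497.794430988505, 'cx': 318.9884356812104, 'cy': 203.30821685184944, 'R': array([[-0.16751677,  0.98575909,  0.01473594],
       [ 0.57485409,  0.1098102 , -0.81085418],
       [-0.80092503, -0.12736066, -0.58506269]]), 't': array([ 0.13362103, -0.18235288,  1.75457415])}
```

View pics/top0.png

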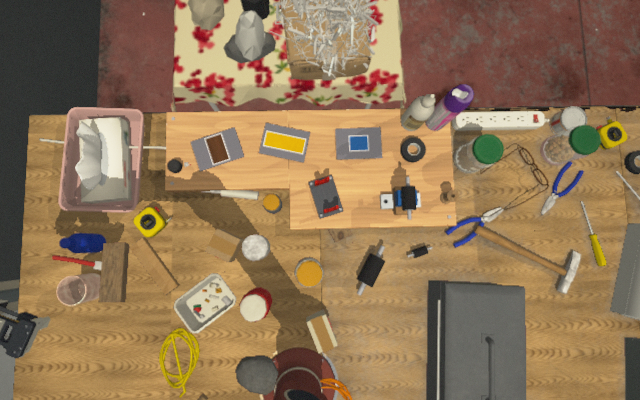

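View pics/side0.png

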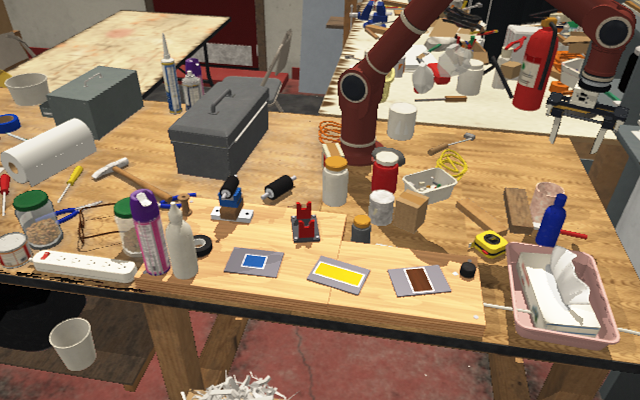

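The top view shows the pile at about (403,200), the stand at (325,196), and the blue, yellow and brown mats at (358,143), (285,142) and (217,150). The spool is near (448,195) and the cap near (175,165). The side view confirms this layout.

```bash
cat > h.py <<'E'
import numpy as np,cv2
from workcell import ctrl,capture,calibration
from scipy.spatial.transform import Rotation as Ro
def load(f):
    z=np.load(f); return z['p'],z['d'],{k:z[k] for k in('fx','fy','cx','cy','R','t')}
def snap(n,f):
    c=calibration(n); p,d=capture(n)
    np.savez(f"pics/{f}.npz",p=p,d=d,**{k:np.array(v) for k,v in c.items()}); cv2.imwrite(f"pics/{f}.png",p[:,:,::-1]); return p,d,c
def cloud(d,c):
    v,u=np.mgrid[:d.shape[0],:d.shape[1]]
    P=np.stack([(u-c['cx'])/c['fx']*d,(v-c['cy'])/c['fy']*d,d],-1)
    return (P-c['t'])@c['R']      # R^T (P-t)
def plane(u,v,z,c):
    r=c['R'].T@np.array([(u-c['cx'])/c['fx'],(v-c['cy'])/c['fy'],1]); o=-c['R'].T@c['t']
    return o+r*(z-o[2])/r[2]
def proj(X,c):
    q=c['R']@np.asarray(X)+c['t']; return c['cx']+c['fx']*q[0]/q[2],c['cy']+c['fy']*q[1]/q[2]
def rect(mask,z,c):
    n,l,s,_=cv2.connectedComponentsWithStats(mask.astype(np.uint8)); k=1+s[1:,4].argmax()
    v,u=np.nonzero(l==k); w=np.array([plane(a,b,z,c)[:2] for a,b in zip(u,v)],np.float32)
    (cx,cy),(a,b),th=cv2.minAreaRect(w*1000)
    if a<b: a,b,th=b,a,th+90
    return cx/1000,cy/1000,a,b,(th+90)%180-90,s[k,4]
def target(pos,yaw,hp=0.0653):
    """tool-frame increments to bring grasp point to pos (world) with closing line (tool y) at yaw(deg) of world"""
    s=ctrl.observe(); R=Ro.from_quat(s['orientation']).as_matrix()
    g=s['ee_pos']+R[:,2]*hp; sh=R.T@(np.array(pos)-g)*1000
    cur=np.degrees(np.arctan2(R[1,1],R[0,1])); dy=(yaw-cur+90)%180-90
    print("t",round(s['t'],2),"gp",g.round(4),"yawY",round(cur,1),"tilt",R[:,2].round(3),"q7",round(s['q'][6],2),"-> shift mm",sh.round(1),"spin(tool)",round(-dy,1))
E
python3 - <<'E'
from h import *
p,d,c=load('pics/top0.npz'); W=cloud(d,c)
h=cv2.cvtColor(p,cv2.COLOR_RGB2HSV); H,S,V=[h[...,i].astype(int) for i in range(3)]
def box(x0,x1,y0,y1):
    m=np.zeros(H.shape,bool); m[y0:y1,x0:x1]=1; return m
print('yellow',rect(box(255,315,118,165)&(H>20)&(H<35)&(S>170),.044,c))
print('blue',rect(box(330,390,120,165)&(H>95)&(H<125)&(S>130),.044,c))
print('brown',rect(box(190,245,125,172)&((H<18)|(H>170))&(S>90)&(V<120),.044,c))
for n,b in dict(yellow=(255,315,118,165),blue=(330,390,120,165),brown=(188,247,123,175)).items():
    print(n,'mat',rect(box(*b)&((S<60)|(V<0)),.044,c))
print('stand red',[rect(box(300,330,170,192)&((H<8)|(H>172))&(S>150),.1,c),rect(box(315,345,195,220)&((H<8)|(H>172))&(S>150),.1,c)])
for u,v in [(340,170),(180,130),(403,185),(385,201),(418,201),(403,210),(448,195),(175,165),(413,148),(488,150),(455,100),(420,110),(300,200),(271,203),(257,247),(308,272),(308,180),(332,212)]: print((u,v),W[v,u].round(3),p[v,u])
im=cv2.resize(p[165:235,290:470],None,fx=4.4,fy=4.4,interpolation=cv2.INTER_CUBIC);
s,_,_=load('pics/side0.npz'); im2=cv2.resize(s[165:250,190:370],None,fx=4.4,fy=3.2,interpolation=cv2.INTER_CUBIC)
cv2.imwrite('pics/z1.png',np.vstack([im,im2])[...,::-1])
E
```

```text
yellow (0.6703074951171875, 0.025599838256835938, 107.1818618774414, 36.774837493896484, 76.76095581054688, np.int32(488))
blue (0.6637858276367188, -0.18407208251953125, 43.18423080444336, 34.73704147338867, 88.8936767578125, np.int32(201))
brown (0.6554892578125, 0.2148827819824219, 70.06562805175781, 40.52302932739258, 17.94337272644043, np.int32(366))
yellow mat (0.6704735107421875, 0.0258880615234375, 128.14175415039062, 88.82378387451172, 76.76478576660156, np.int32(822))
blue mat (0.66401416015625, -0.18305844116210937, 128.6606903076172, 88.06388854980469, -88.94645011425018, np.int32(1139))
brown mat (0.6552451782226563, 0.21428785705566405, 129.57086181640625, 89.00481414794922, -72.22582817077637, np.int32(1036))
stand red [(0.5493906860351563, -0.07412364196777343, 40.26735305786133, 13.976509094238281, -73.93852615356445, np.int32(71)), (0.4743299560546875, -0.09672966003417968, 40.13762283325195, 10.012643814086914, -72.84176635742188, np.int32(59))]
(340, 170) [ 0.588 -0.129  0.04 ] [227 177 112]
(180, 130) [0.712 0.319 0.041] [232 186 119]
(403, 185) [ 0.542 -0.306  0.037] [145 111  74]
(385, 201) [ 0.496 -0.249  0.06 ] [47 48 47]
(418, 201) [ 0.494 -0.341  0.054] [217 219 213]
(403, 210) [ 0.467 -0.29   0.09 ] [95 75 52]
(448, 195) [ 0.504 -0.411  0.095] [155 121  83]
(175, 165) [0.608 0.326 0.06 ] [67 66 63]
(413, 148) [ 0.647 -0.339  0.042] [202 150  99]
(488, 150) [ 0.615 -0.507  0.141] [ 47 107  60]
(455, 100) [ 0.711 -0.385  0.252] [75 44 96]
(420, 110) [ 0.711 -0.322  0.182] [194 188 162]
(300, 200) [ 0.505 -0.015  0.045] [223 172 109]
(271, 203) [0.494 0.062 0.086] [199 143  40]
(257, 247) [0.379 0.101 0.079] [195 190 175]
(308, 272) [ 0.314 -0.032  0.137] [205 149  38]
(308, 180) [ 0.561 -0.039  0.04 ] [228 177 114]
(332, 212) [ 0.47  -0.103  0.047] [91 92 90]
```

View pics/z1.png

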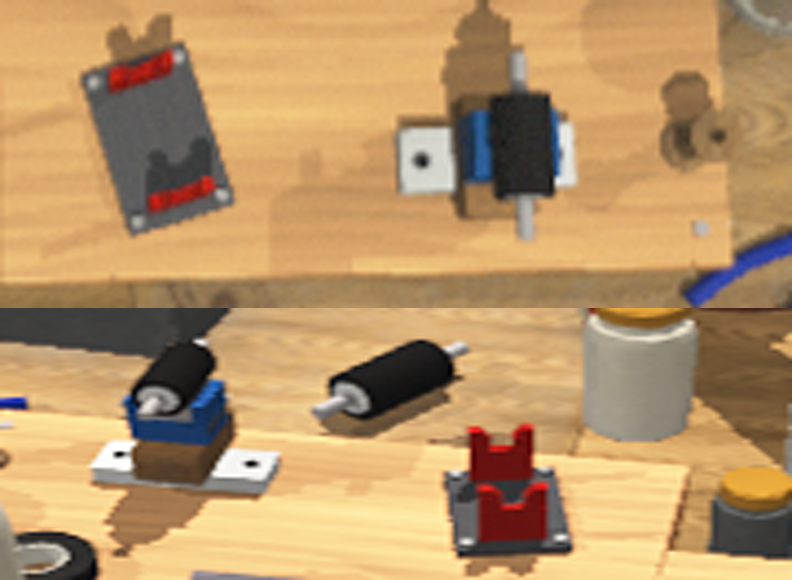

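The crop shows the roller on the pile with its axle nearly along the world x axis. The stand's uprights are at about (322,181) and (331,209) in the top image. Next I'll measure the roller and stand precisely.

Run:
```python
from h import *
p,d,c=load('pics/top0.npz'); W=cloud(d,c)
h=cv2.cvtColor(p,cv2.COLOR_RGB2HSV); H,S,V=[h[...,i].astype(int) for i in range(3)]
def box(x0,x1,y0,y1):
    m=np.zeros(H.shape,bool); m[y0:y1,x0:x1]=1; return m
print('base',rect(box(305,346,172,222)&((((S<70)&(V<140)))|((H<8)|(H>172))&(S>150)),.048,c))
print('drum dark',rect(box(395,425,180,215)&(V<75),.1475,c))
Z=W[...,2]; m=box(395,425,172,225)&(Z>.125); print('high pts',m.sum(),Z[m].min(),Z[m].max())
q=W[m]; print(q.mean(0)); print(rect(m,.1375,c))
m2=box(405,412,170,225)&(Z>.12)
for v in range(170,224,3): print(v,[(round(float(Z[v,u]),3),int(V[v,u])) for u in (404,408,410,412)])
sb,ds,cs=load('pics/side0.npz'); Ws=cloud(ds,cs); hs=cv2.cvtColor(sb,cv2.COLOR_RGB2HSV)
mm=np.zeros(ds.shape,bool); mm[170:215,205:250]=1; mm&=(Ws[...,2]>.125)&(Ws[...,2]<.17)
P=Ws[mm]; 
print('side drum',len(P),P.mean(0),P.min(0),P.max(0)); x=P[:,:2]-P[:,:2].mean(0); u,s,vt=np.linalg.svd(x); print(vt[0],np.degrees(np.arctan2(vt[0][1],vt[0][0])),s/np.sqrt(len(P)))
target((.495,-.3,.2),90)
```

```text
base (0.513817626953125, -0.0858758544921875, 105.80833435058594, 67.83267974853516, 16.050491333007812, np.int32(869))
drum dark (0.49495974731445314, -0.28986883544921876, 58.35590744018555, 35.19858169555664, 1.725409746170044, np.int32(313))
high pts 496 0.12519375717873832 1.15892158401355
[ 0.49292192 -0.28402349  0.16266267]
(0.49472613525390624, -0.28864434814453127, 108.20359802246094, 48.95563507080078, -3.0601654052734375, np.int32(492))
170 [(0.041, 144), (0.041, 224), (0.04, 225), (0.043, 226)]
173 [(0.043, 150), (0.044, 228), (0.044, 225), (0.041, 225)]
176 [(0.042, 139), (0.042, 157), (0.039, 227), (0.038, 230)]
179 [(0.041, 149), (0.145, 182), (0.037, 224), (0.04, 232)]
182 [(0.039, 141), (0.142, 187), (0.038, 219), (0.04, 225)]
185 [(0.041, 130), (0.145, 93), (0.155, 162), (0.04, 176)]
188 [(0.15, 36), (0.156, 44), (0.157, 48), (0.151, 44)]
191 [(0.15, 36), (0.159, 43), (0.157, 46), (0.153, 46)]
194 [(0.147, 39), (0.154, 46), (0.157, 42), (0.155, 46)]
197 [(0.151, 23), (0.153, 45), (0.156, 46), (0.153, 45)]
200 [(0.148, 40), (0.156, 50), (0.158, 48), (0.157, 46)]
203 [(0.147, 37), (0.153, 45), (0.16, 42), (0.155, 45)]
206 [(0.151, 34), (0.156, 43), (1.159, 45), (0.156, 44)]
209 [(0.143, 46), (0.149, 111), (0.15, 115), (0.146, 120)]
212 [(0.089, 172), (0.143, 159), (0.139, 184), (0.04, 180)]
215 [(0.038, 212), (0.142, 158), (0.146, 187), (0.045, 224)]
218 [(0.041, 231), (0.143, 160), (0.141, 185), (0.04, 225)]
221 [(0.038, 234), (0.04, 235), (0.04, 235), (0.039, 234)]
side drum 365 [ 0.50587407 -0.28984338  0.14499595] [ 0.44048324 -0.3214674   0.12522312] [ 0.55018181 -0.26972151  0.15971247]
[ 0.99219537 -0.12469304] -7.163029421405821 [0.02219199 0.01051234]
t 0.1 gp [0.2461 0.6009 0.2364] yawY 67.7 tilt [-0.001 -0.002 -1.   ] q7 -0.04 -> shift mm [-571.7 -739.2   38.1] spin(tool) -22.3
```

```bash
cat >> h.py <<'E'
def path(pts,yaw=None,hp=0.0653):
    """cumulative tool-frame shifts between successive grasp-point waypoints, orientation fixed"""
    s=ctrl.observe(); R=Ro.from_quat(s['orientation']).as_matrix(); R[:,2]=[0,0,-1]
    g=s['ee_pos']+Ro.from_quat(s['orientation']).as_matrix()[:,2]*hp
    cur=np.degrees(np.arctan2(R[1,1],R[0,1]))
    print("t",round(s['t'],2),"gp",g.round(4),"yawY",round(cur,1),"gap",round(s['finger_gap'],4),"F",s['force'].round(1), "spin",None if yaw is None else round(-((yaw-cur+90)%180-90),1))
    for a in pts:
        a=np.array(a); print(a,"shift",(R.T@(a-g)*1000).round(1)); g=a
E
python3 - <<'E'
from h import *
path([(.40,.42,.25),(.52,.2,.25),(.52,-.05,.25),(.495,-.2885,.25)],92)
p,d,c=load('pics/top0.npz')
a=plane(290+518/4.4,165+48/4.4,.1425,c);b=plane(290+526.5/4.4,165+240/4.4,.1425,c);print(a,b,(a+b)/2,np.degrees(np.arctan2(*(a-b)[1::-1])))
E
```

```text
t 0.1 gp [0.2461 0.6009 0.2364] yawY 67.7 gap 0.093 F [ 0.2  0.8 -0.1] spin -24.3
[0.4  0.42 0.25] shift [-210.9 -109.1  -13.6]
[0.52 0.2  0.25] shift [-194.4 -158.1    0. ]
[ 0.52 -0.05  0.25] shift [ -94.8 -231.3    0. ]
[ 0.495  -0.2885  0.25  ] shift [ -67.3 -230.2    0. ]
[ 0.55059325 -0.29343214  0.1425    ] [ 0.43874042 -0.29263669  0.1425    ] [ 0.49466684 -0.29303442  0.1425    ] -0.4074558498143802
```

apply_moves(increments=[-42,-22,-4,0,1,-84,-44,-8,0,1,-126,-66,-14,0,1,-168,-88,-14,0,1,-211,-109,-14,0,1], newtons=20)

```text
t: 0.6
ee_pos: [0.4011, 0.4189, 0.3166]
orientation: [0.193, 0.981, -0.0, -0.0]
force: [0.1, -0.8, 0.1]
finger_gap: 0.0933
finger_force: 0.0
```

apply_moves(increments=[-39,-31,0,-5,1,-78,-63,0,-10,1,-117,-95,0,-15,1,-156,-126,0,-20,1,-194,-158,0,-24,1])

```text
t: 1.1
ee_pos: [0.5203, 0.1993, 0.3164]
orientation: [-0.017, 1.0, -0.0, -0.0]
force: [0.5, -0.1, -0.2]
finger_gap: 0.0927
finger_force: 0.0
```

apply_moves(increments=[0,-50,0,0,1,0,-100,0,0,1,0,-150,0,0,1,0,-200,0,0,1,0,-248,0,0,1])

```text
t: 1.6
ee_pos: [0.5267, -0.049, 0.3165]
orientation: [-0.015, 1.0, -0.0, -0.0]
force: [0.6, 0.8, -0.0]
finger_gap: 0.093
finger_force: 0.0
```

apply_moves(increments=[5,-48,0,0,1,10,-96,0,0,1,15,-144,0,0,1,20,-192,0,0,1,24,-240,0,0,1])

```text
t: 2.1
ee_pos: [0.5098, -0.289, 0.3164]
orientation: [-0.015, 1.0, 0.0, -0.0]
force: [1.3, -0.3, -0.6]
finger_gap: 0.0929
finger_force: 0.0
```

Run:
```python
from h import *
path([(.495,-.29,.25)],92)
p,d,c=snap('wrist','w1'); print(c)
```

```text
t 2.1 gp [ 0.5097 -0.289   0.2511] yawY 91.7 gap 0.0929 F [ 1.3 -0.3 -0.6] spin -0.3
[ 0.495 -0.29   0.25 ] shift [14.7 -0.6  1.1]
{'fx': 359.99325601956974, 'fy': 359.99325601956974, 'cx': 321.26338316814054, 'cy': 196.6621984843726, 'R': array([[-2.98906489e-02,  9.99553088e-01, -4.17332456e-04],
       [ 9.53158429e-01,  2.86289830e-02,  3.01113585e-01],
       [ 3.00990961e-01,  8.60269649e-03, -9.53588189e-01]]), 't': array([ 0.30468429, -0.51650745,  0.25418163])}
```

View pics/w1.png

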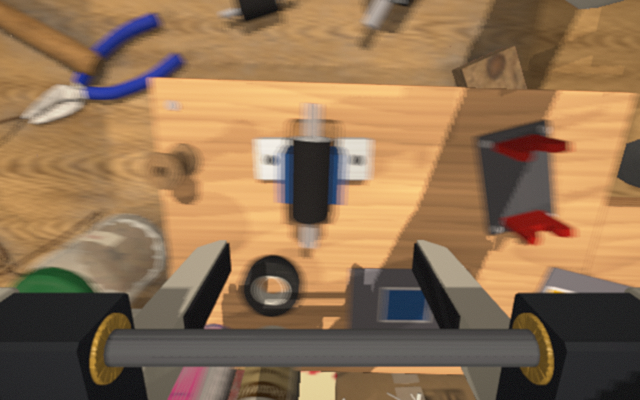

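The wrist view is blurred by motion. The drum centre is at about (311,180) and the axle runs from (313,105) to (307,245). I'll take a still picture and measure that.

Run:
```python
from h import *
capture('wrist')
p,d,c=snap('wrist','w2'); W=cloud(d,c); V=p.max(2).astype(int); Z=W[...,2]
b=np.zeros(V.shape,bool); b[95:260,270:350]=1
print('drum',rect(b&(V<85)&(Z>.11),.1475,c))
m=b&(Z>.125)&(Z<.17); print('high',rect(m,.1425,c), np.median(W[m],0))
# axle: bright high pixels
for lo,hi in((100,130),(228,250)):
    k=np.zeros_like(b);k[lo:hi,290:330]=1;k&=m&(V>90); v,u=np.nonzero(k); print(len(u),u.mean(),v.mean(),plane(u.mean(),v.mean(),.1425,c))
im=p[90:260,220:400]; cv2.imwrite('pics/z2.png',cv2.resize(im,None,fx=4,fy=3.5,interpolation=cv2.INTER_CUBIC)[...,::-1])
path([(.495,-.29,.25)],92)
```

```text
drum (0.4938549194335938, -0.293406005859375, 64.55821990966797, 31.254253387451172, 1.0907294750213623, np.int32(3470))
high (0.4930542297363281, -0.29787664794921875, 109.41993713378906, 39.73418426513672, 2.252105474472046, np.int32(5056)) [ 0.48987387 -0.2949706   0.15081363]
151 326.05298013245033 118.70198675496688 [ 0.44548722 -0.29583264  0.1425    ]
184 324.94565217391306 239.27173913043478 [ 0.53679006 -0.29483678  0.1425    ]
t 2.25 gp [ 0.5084 -0.292   0.2506] yawY 91.2 gap 0.0927 F [0.6 0.2 0.1] spin -0.8
[ 0.495 -0.29   0.25 ] shift [13.3  2.2  0.6]
```

View pics/z2.png

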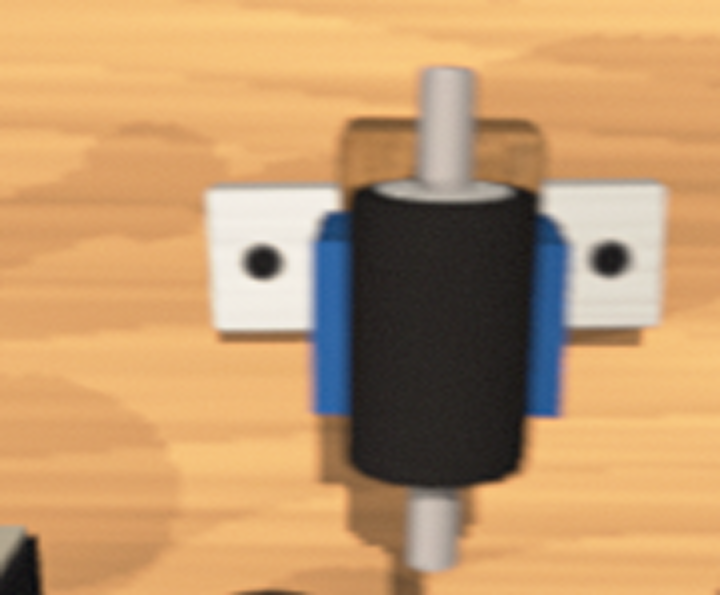

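The drum centre is at about (0.4945, -0.293) with its axle near 1°, and the sizes and height agree with the given values. I'll descend partway and re-read the pose.

apply_moves(increments=[7,-1,20,0,1,14,-1,40,0,1,14,-1,60,0,1,14,-1,60,0,1,14,-1,60,0,1])

```text
t: 2.75
ee_pos: [0.4971, -0.2874, 0.2569]
orientation: [-0.016, 1.0, 0.0, -0.0]
force: [-0.2, -1.7, 0.9]
finger_gap: 0.0928
finger_force: 0.0
```

Run:
```python
from h import *
path([(.4945,-.293,.149)],91.2)
p,d,c=snap('wrist','w3'); W=cloud(d,c); V=p.max(2).astype(int); Z=W[...,2]
b=np.zeros(V.shape,bool); b[40:300,240:400]=1
print('drum',rect(b&(V<85)&(Z>.11)&(Z<.17),.1475,c))
m=b&(Z>.125)&(Z<.17); print('high',rect(m,.1425,c), np.median(W[m],0))
path([(.4945,-.293,.149)],91.2)
```

```text
t 2.75 gp [ 0.4971 -0.2873  0.1916] yawY 91.8 gap 0.0928 F [-0.2 -1.7  0.9] spin 0.6
[ 0.4945 -0.293   0.149 ] shift [ 2.7 -5.6 42.6]
drum (0.4931083374023438, -0.29312762451171875, 68.4070816040039, 34.303741455078125, 0.23785057663917542, np.int32(5878))
high (0.4896949462890625, -0.2930372009277344, 104.26024627685547, 46.32216262817383, -0.23912811279296875, np.int32(8548)) [ 0.48793158 -0.29303304  0.1498938 ]
t 2.8 gp [ 0.4975 -0.2879  0.1923] yawY 91.8 gap 0.0931 F [-0.5 -0.9 -0.2] spin 0.6
[ 0.4945 -0.293   0.149 ] shift [ 3.2 -5.  43.3]
```

apply_moves(increments=[3,-5,10,0,1,3,-5,20,0,1,3,-5,30,0,1,3,-5,40,0,1,3,-5,43,0,1])

```text
t: 3.3
ee_pos: [0.4931, -0.2933, 0.2121]
orientation: [-0.015, 1.0, 0.001, -0.001]
force: [-1.5, -0.5, -0.3]
finger_gap: 0.0931
finger_force: 0.0
```

Run:
```python
from h import *
path([(.4945,-.293,.149)],91.2)
```

```text
t 3.3 gp [ 0.4929 -0.2932  0.1468] yawY 91.7 gap 0.0931 F [-1.5 -0.5 -0.3] spin 0.5
[ 0.4945 -0.293   0.149 ] shift [-1.6  0.2 -2.2]
```

apply_moves(increments=[0,0,-1,0,1,0,0,-1,0,0.5,0,0,-1,0,0,0,0,-1,0,0,0,0,-1,0,0], newtons=20)

```text
t: 3.8
ee_pos: [0.4938, -0.2938, 0.2151]
orientation: [-0.015, 1.0, -0.0, 0.0]
force: [1.0, -0.0, -0.2]
finger_gap: 0.0658
finger_force: 0.0
```

apply_moves(increments=[0,0,0,0,0,0,0,0,0,0,0,0,0,0,0,0,0,0,0,0,0,0,0,0,0])

```text
t: 4.3
ee_pos: [0.4936, -0.2933, 0.2147]
orientation: [-0.015, 1.0, 0.0, -0.0]
force: [0.3, 1.0, 0.3]
finger_gap: 0.0352
finger_force: 19.9
```

Run:
```python
from h import *
path([(.4945,-.293,.149)],91.2)
```

```text
t 4.3 gp [ 0.4936 -0.2932  0.1494] yawY 91.7 gap 0.0352 F [0.3 1.  0.3] spin 0.5
[ 0.4945 -0.293   0.149 ] shift [-0.9  0.2  0.4]
```

apply_moves(increments=[0,0,-10,0,0,0,0,-30,0,0,0,0,-55,0,0,0,0,-80,0,0,0,0,-100,0,0], newtons=25)

```text
t: 4.8
ee_pos: [0.4937, -0.2942, 0.3168]
orientation: [-0.015, 1.0, -0.001, 0.001]
force: [0.8, -0.6, -0.9]
finger_gap: 0.0356
finger_force: 24.9
```

Run:
```python
from h import *
path([(.515,-.087,.25)],106)
p,d,c=snap('wrist','w4')
ps,ds,cs=snap('side','s4'); t,_,_=snap('top','t4')
cv2.imwrite('pics/z4.png',np.vstack([cv2.resize(p,(640,400)),cv2.resize(ps[130:230,190:350],(640,200*2))[:200*2:2]])[...,::-1])
```

```text
t 4.8 gp [ 0.4938 -0.2943  0.2515] yawY 91.7 gap 0.0356 F [ 0.8 -0.6 -0.9] spin -14.3
[ 0.515 -0.087  0.25 ] shift [-27.4 206.5   1.5]
```

View pics/z4.png

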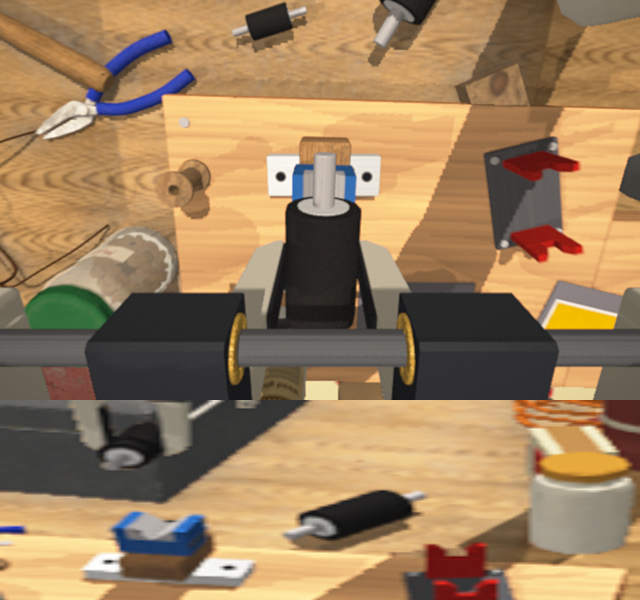

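The roller is held level, and the V-block stayed in place at about (322,180) in the wrist image. The stand is at (530,200).

Run:
```python
from h import *
for f,b in(('w4',(480,600,130,270)),('top0',(300,350,165,225)),('t4',(300,350,165,225)),('side0',(280,330,190,250)),('s4',(280,330,190,250))):
    p,d,c=load(f'pics/{f}.npz'); W=cloud(d,c); Z=W[...,2]
    h=cv2.cvtColor(p,cv2.COLOR_RGB2HSV); H,S,V=[h[...,i].astype(int) for i in range(3)]
    m=np.zeros(H.shape,bool); m[b[2]:b[3],b[0]:b[1]]=1; red=m&((H<8)|(H>172))&(S>140)
    P=W[red&(Z>.07)&(Z<.115)][:,:2]
    C=np.array([.5138,-.0859]); ax=np.array([np.cos(np.radians(16)),np.sin(np.radians(16))])
    for s in(1,-1):
        q=P[((P-C)@ax)*s>20]
        (cx,cy),(w,hh),th=cv2.minAreaRect((q*1000).astype(np.float32)); print(f,s,len(q),q.mean(0).round(4),'rect',round(cx),round(cy),round(w),round(hh),round(th,1), 'med along',np.median((q-C)@ax).round(4),'across mean',((q-C)@[-ax[1],ax[0]]).mean().round(4), np.percentile((q-C)@[-ax[1],ax[0]],[3,97]).round(4))
    if f in('w4','t4'): 
        base=m&(((S<75)&(V<140))|red)&(Z<.06)&(Z>.035); print('base',rect(base,.048,c))
```

```text
<stdin>:10: RuntimeWarning: Mean of empty slice.
  ret = um.true_divide(
  return _methods._mean(a, axis=axis, dtype=dtype,
  ret = ret.dtype.type(ret / rcount)
Traceback (most recent call last):
IndexError: index -1 is out of bounds for axis 0 with size 0
```

```bash
python3 - <<'E' 2>/dev/null
from h import *
for f,b in(('w4',(480,600,130,270)),('top0',(300,350,165,225)),('t4',(300,350,165,225)),('side0',(280,330,190,250)),('s4',(280,330,190,250))):
    p,d,c=load(f'pics/{f}.npz'); W=cloud(d,c); Z=W[...,2]
    h=cv2.cvtColor(p,cv2.COLOR_RGB2HSV); H,S,V=[h[...,i].astype(int) for i in range(3)]
    m=np.zeros(H.shape,bool); m[b[2]:b[3],b[0]:b[1]]=1; red=m&((H<8)|(H>172))&(S>140)
    P=W[red&(Z>.055)&(Z<.115)][:,:2]
    C=np.array([.5138,-.0859]); ax=np.array([np.cos(np.radians(16)),np.sin(np.radians(16))]); n=np.array([-ax[1],ax[0]])
    print(f,red.sum(),len(P),W[red].mean(0).round(3), end=' ')
    for s in(1,-1):
        q=P[((P-C)@ax)*s>20]-C
        if len(q)>5: print(s,len(q),'mean',(q.mean(0)+C).round(4),'along',np.percentile(q@ax,[5,50,95]).round(4),'across',(q@n).mean().round(4),np.percentile(q@n,[3,97]).round(4),end=' ')
    print()
    if f!='side0'and f!='s4': print('base',rect(m&(((S<75)&(V<140))|red),.048,c))
E
```

```text
w4 2732 2495 [ 0.513 -0.089  0.08 ] 
base (0.5224100341796875, -0.07477891540527344, 133.81192016601562, 89.32299041748047, 16.31894302368164, np.int32(7720))
top0 133 123 [ 0.517 -0.085  0.084] 
base (0.5138173828125, -0.08580328369140625, 106.16807556152344, 67.97230529785156, 16.050491333007812, np.int32(877))
t4 131 119 [ 0.518 -0.084  0.084] 
base (0.5135753784179687, -0.08587290954589843, 106.6717300415039, 67.97230529785156, 16.050491333007812, np.int32(884))
side0 440 394 [ 0.519 -0.086  0.076] 
s4 443 388 [ 0.519 -0.086  0.076]
```

```bash
python3 - <<'E' 2>/dev/null
from h import *
for f,b in(('w4',(480,600,130,270)),('top0',(300,350,165,225)),('side0',(280,330,190,250))):
    p,d,c=load(f'pics/{f}.npz'); W=cloud(d,c); Z=W[...,2]
    h=cv2.cvtColor(p,cv2.COLOR_RGB2HSV); H,S,V=[h[...,i].astype(int) for i in range(3)]
    m=np.zeros(H.shape,bool); m[b[2]:b[3],b[0]:b[1]]=1; red=m&((H<8)|(H>172))&(S>140)
    P=W[red&(Z>.055)&(Z<.115)][:,:2]
    C=np.array([.5138,-.0859]); ax=np.array([np.cos(np.radians(16)),np.sin(np.radians(16))]); n=np.array([-ax[1],ax[0]])
    for s in(1,-1):
        q=P[((P-C)@ax)*s>.02]-C
        print(f,s,len(q),'mean',(q.mean(0)+C).round(4),'along',np.percentile(q@ax,[5,50,95]).round(4),'across',(q@n).mean().round(4),np.percentile(q@n,[3,97]).round(4))
E
```

```text
w4 1 1305 mean [ 0.5493 -0.0778] along [0.0344 0.0353 0.0413] across -0.002 [-0.0203  0.0174]
w4 -1 1190 mean [ 0.4732 -0.1004] along [-0.0454 -0.0445 -0.0381] across -0.0027 [-0.0206  0.0172]
top0 1 67 mean [ 0.5515 -0.0744] along [0.037  0.0384 0.0437] across 0.0006 [-0.0176  0.0192]
top0 -1 56 mean [ 0.4754 -0.097 ] along [-0.0428 -0.0402 -0.0359] across -0.0001 [-0.0182  0.0192]
side0 1 209 mean [ 0.5546 -0.0763] along [0.0364 0.0421 0.0458] across -0.002 [-0.0199  0.0161]
side0 -1 185 mean [ 0.478  -0.0978] along [-0.0419 -0.0376 -0.0339] across -0.0015 [-0.0193  0.0161]
```

apply_moves(increments=[-5,42,0,-3,0,-10,84,0,-6,0,-15,126,0,-9,0,-20,168,0,-12,0,-25,206,0,-14.5,0])

```text
t: 5.45
ee_pos: [0.5116, -0.0849, 0.3133]
orientation: [-0.143, 0.99, 0.001, -0.001]
force: [0.5, 0.2, -1.6]
finger_gap: 0.0355
finger_force: 24.9
```

apply_moves(increments=[0,0,15,0,0,0,0,30,0,0,0,0,40,0,0,0,0,40,0,0,0,0,40,0,0])

```text
t: 5.95
ee_pos: [0.5123, -0.0875, 0.2744]
orientation: [-0.141, 0.99, 0.0, -0.0]
force: [1.4, 0.5, -1.8]
finger_gap: 0.0353
finger_force: 24.9
```

Run:
```python
from h import *
capture('side'); capture('side')
path([(.5132,-.0872,.165)],106.2)
p,d,c=snap('wrist','w5'); s,_,_=snap('side','s5'); path([(.5132,-.0872,.165)],106.2)
cv2.imwrite('pics/z5.png',np.vstack([p,cv2.resize(s[150:250,250:410],(640,400))[100:300]])[...,::-1])
```

```text
t 6.05 gp [ 0.5128 -0.0875  0.2099] yawY 106.2 gap 0.0352 F [ 1.   0.2 -0.3] spin -0.0
[ 0.5132 -0.0872  0.165 ] shift [-0.4  0.2 44.9]
t 6.15 gp [ 0.5129 -0.0874  0.21  ] yawY 106.2 gap 0.0356 F [-0.5 -0.4 -0.5] spin -0.0
[ 0.5132 -0.0872  0.165 ] shift [-0.3  0.1 45. ]
```

View pics/z5.png

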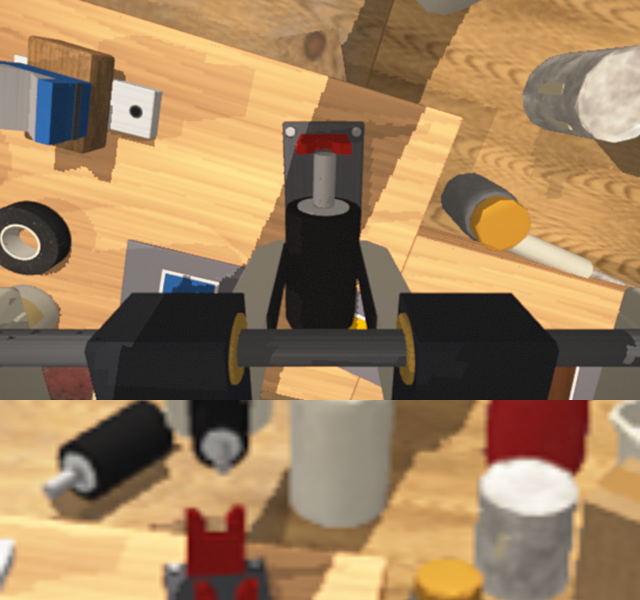

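The roller's axle at (324,180) lines up with the stand's near upright at (323,145). The side view shows it right above the slots. Descending.

apply_moves(increments=[0,0,25,0,0,0,0,50,0,0,0,0,75,0,0,0,0,85,0,0,0,0,85,0,0])

```text
t: 6.65
ee_pos: [0.512, -0.0871, 0.1889]
orientation: [-0.141, 0.99, 0.0, -0.001]
force: [-0.6, -0.5, -0.8]
finger_gap: 0.0354
finger_force: 24.9
```

Run:
```python
from h import *
p,d,c=snap('side','s6'); p,d,c=snap('side','s6'); path([(.5132,-.0872,.0967)],106.2)
w,_,_=snap('wrist','w6')
cv2.imwrite('pics/z6.png',np.vstack([w[90:290,160:480][:,:],cv2.resize(p[170:250,260:388],(320,200))]).repeat(2,0).repeat(2,1)[:800:1][...,::-1][:600])
```

```text
t 6.75 gp [ 0.5133 -0.0872  0.1253] yawY 106.2 gap 0.0354 F [-0.1 -0.9 -1.6] spin 0.0
[ 0.5132 -0.0872  0.0967] shift [ 0.1  0.1 28.6]
```

View pics/z6.png

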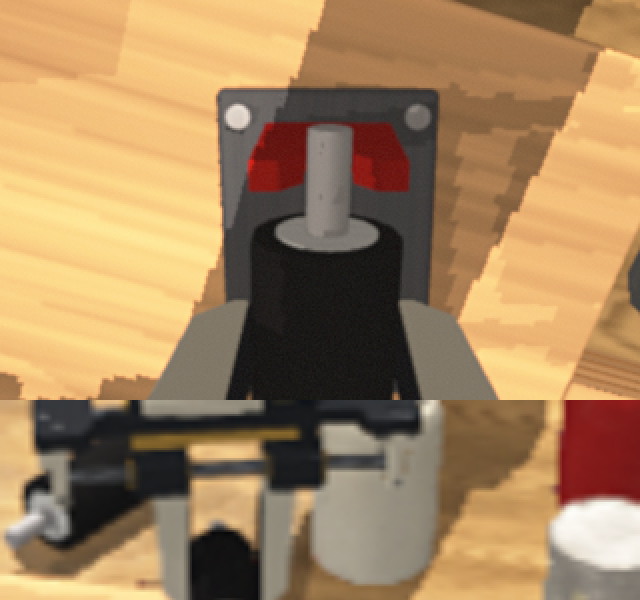

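The axle at (329,180) is centred on the red upright, which spans 249–410.

apply_moves(increments=[0,0,8,0,0,0,0,15,0,0,0,0,21,0,0,0,0,27,0,0,0,0,28,0,0])

```text
t: 7.3
ee_pos: [0.5124, -0.0869, 0.1617]
orientation: [-0.141, 0.99, 0.0, -0.0]
force: [-1.8, 0.4, 8.7]
finger_gap: 0.0353
finger_force: 25.0
```

apply_moves(increments=[0,0,0,0,0,0,0,0,0,0,0,0,0,0,0])

```text
t: 7.6
ee_pos: [0.5124, -0.087, 0.1618]
orientation: [-0.141, 0.99, 0.0, -0.0]
force: [-1.0, -0.1, 2.6]
finger_gap: 0.0356
finger_force: 25.0
```

Run:
```python
from h import *
path([(.5132,-.0872,.0967)],106.2)
```

```text
t 7.6 gp [ 0.5124 -0.087   0.0965] yawY 106.2 gap 0.0356 F [-1.  -0.1  2.6] spin 0.0
[ 0.5132 -0.0872  0.0967] shift [-0.7 -0.4 -0.2]
```

Contact at the expected height. Releasing and rising.

apply_moves(increments=[0,0,0,0,0.8,0,0,0,0,0.8,0,0,0,0,0.8,0,0,0,0,0.8,0,0,-10,0,0.8])

```text
t: 8.1
ee_pos: [0.5117, -0.0871, 0.171]
orientation: [-0.141, 0.99, 0.0, -0.001]
force: [-0.5, -0.2, 0.0]
finger_gap: 0.0706
finger_force: 0.0
```

apply_moves(increments=[0,0,-30,0,1,0,0,-60,0,1,0,0,-90,0,1,0,0,-120,0,1,0,0,-140,0,1])

```text
t: 8.6
ee_pos: [0.5129, -0.0872, 0.3148]
orientation: [-0.141, 0.99, -0.001, 0.002]
force: [-0.2, 0.2, 0.2]
finger_gap: 0.0932
finger_force: 0.0
```

Run:
```python
from h import *
capture('side')
p,d,c=snap('side','s7'); W=cloud(d,c); t,dt,ct=snap('top','t7'); w,_,_=snap('wrist','w7')
path([(.495,-.2925,.25)],91.7)
cv2.imwrite('pics/z7.png',np.vstack([np.hstack([cv2.resize(w[80:280,160:480],(400,250)),cv2.resize(p[185:248,270:371],(400,250))]),cv2.resize(t[165:235,290:450],(800,350),interpolation=cv2.INTER_CUBIC)])[...,::-1])
```

```text
t 8.8 gp [ 0.5121 -0.0871  0.2466] yawY 106.2 gap 0.0927 F [-0.5  0.6 -0.1] spin 14.5
[ 0.495  -0.2925  0.25  ] shift [  73.8 -192.4   -3.4]
```

View pics/z7.png

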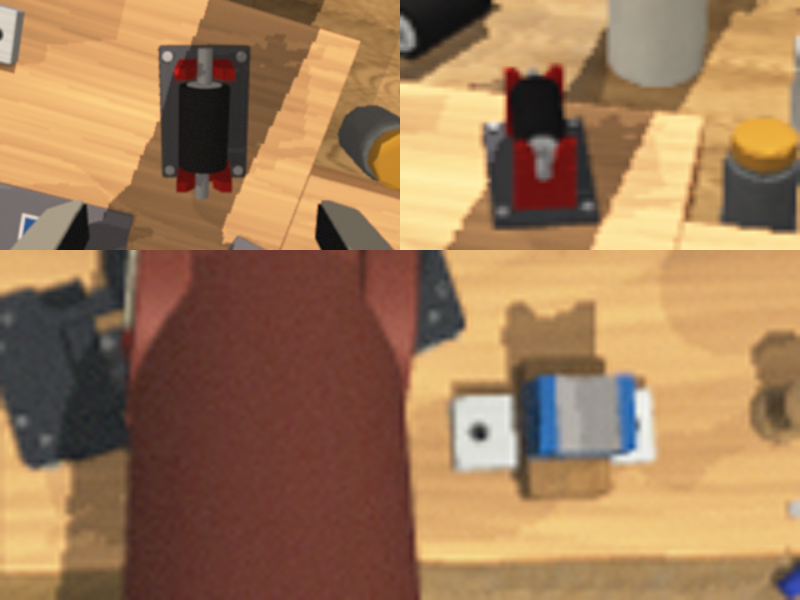

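The roller is seated in both slots: (204,120) in the wrist crop and (540,140) in the side crop. Next I'll measure the V-block, wooden block and bar.

Run:
```python
from h import *
p,d,c=load('pics/t7.npz'); W=cloud(d,c); Z=W[...,2]
h=cv2.cvtColor(p,cv2.COLOR_RGB2HSV); H,S,V=[h[...,i].astype(int) for i in range(3)]
b=np.zeros(H.shape,bool); b[170:230,375:430]=1
m=b&(Z>.108)&(Z<.15); print('V top',rect(m,.128,c),np.percentile(Z[m],[5,95]))
print('V blue',rect(b&(H>95)&(H<125)&(S>130),.128,c))
blue=b&(H>95)&(H<125)&(S>130)
q=W[blue&(Z>.12)&(Z<.135)]; print('blue top pts',len(q),q.mean(0))
bar=b&(V>150)&(S<50)&(Z<.075)&(Z>.04); print('bar',bar.sum(),rect(bar,.056,c))
v,u=np.nonzero(bar); w=np.array([plane(a,e,.056,c)[:2] for a,e in zip(u,v)],np.float32); print('bar all',cv2.minAreaRect(w*1000))
pine=b&(Z>.075)&(Z<.1)&(H<20); v,u=np.nonzero(pine); w=np.array([plane(a,e,.088,c)[:2] for a,e in zip(u,v)],np.float32); print('pine',len(w),cv2.minAreaRect(w*1000))
```

```text
V top (0.4979722900390625, -0.29000732421875, 53.106224060058594, 41.62682342529297, 88.72184753417969, np.int32(334)) [0.1120665  0.13037487]
V blue (0.49715011596679687, -0.26910626220703127, 39.2005729675293, 10.388407707214355, -2.798309326171875, np.int32(71))
blue top pts 96 [ 0.49735799 -0.28657376  0.12791153]
bar 219 (0.49587106323242186, -0.2537227783203125, 39.41655731201172, 30.503929138183594, -2.4875869750976562, np.int32(166))
bar all ((496.2048034667969, -291.96051025390625), (39.47819900512695, 108.89669799804688), 0.35109275579452515)
pine 207 ((495.84576416015625, -288.9809875488281), (46.82088851928711, 73.6270751953125), 89.88961029052734)
```

apply_moves(increments=[15,-38,0,3,1,30,-76,0,6,1,45,-115,0,9,1,60,-154,0,12,1,74,-192,0,14.5,1])

```text
t: 9.3
ee_pos: [0.494, -0.2935, 0.3099]
orientation: [-0.014, 1.0, 0.001, -0.002]
force: [0.2, -0.1, -1.3]
finger_gap: 0.0929
finger_force: 0.0
```

Run:
```python
from h import *
capture('wrist');capture('wrist')
path([(.495,-.2925,.25)],91.7)
p,d,c=snap('wrist','w8')
cv2.imwrite('pics/z8.png',cv2.resize(p[100:240,220:420],(800,560),interpolation=cv2.INTER_CUBIC)[...,::-1])
```

```text
t 9.4 gp [ 0.4915 -0.2996  0.2443] yawY 91.1 gap 0.0929 F [-0.6  1.  -0.2] spin -0.6
[ 0.495  -0.2925  0.25  ] shift [-3.6  7.  -5.7]
```

View pics/z8.png

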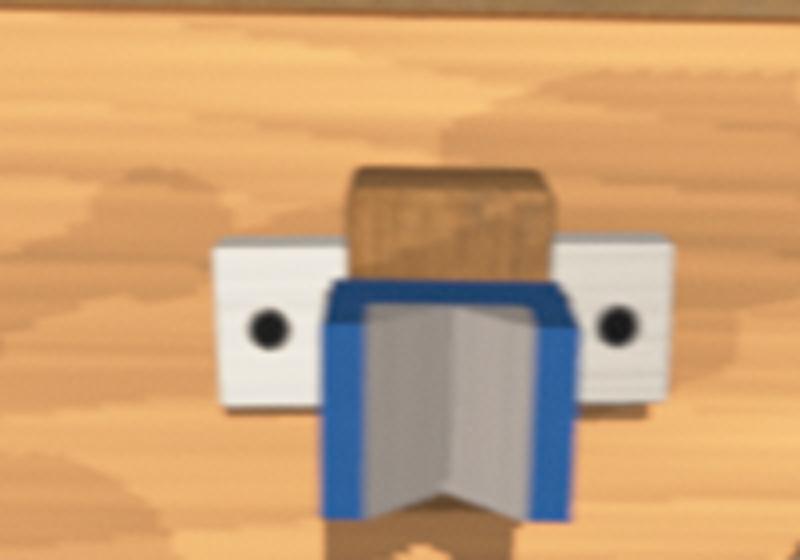

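The V-block top face has corners at crop (326,322), (320,518), (578,328) and (573,518). The bar's corners are (213,247), (218,408), (672,240) and (668,402).

Run:
```python
from h import *
_,_,c=load('pics/w8.npz')
for n,z,pts in(('V',.128,[(326,322),(320,518),(573,518),(578,328)]),('bar',.056,[(213,247),(218,408),(668,402),(672,240)]),('pineback',.088,[(350,186),(553,186)])):
    P=np.array([plane(220+u/4,100+v/4,z,c)[:2] for u,v in pts]); print(n,P.mean(0).round(4),[round(float(np.linalg.norm(P[i]-P[i-1])*1000)) for i in range(len(P))], 'yaws',[round(float(np.degrees(np.arctan2(*(P[i]-P[i-1])[::-1]))),1) for i in range(len(P))])
path([(.4975,-.291,.117)],90)
```

```text
V [ 0.4966 -0.292 ] [48, 40, 50, 39] yaws [-90.3, -1.6, 91.2, -178.4]
bar [ 0.4962 -0.2918] [109, 40, 110, 40] yaws [-88.0, 0.5, 91.9, -177.2]
pineback [ 0.4571 -0.2916] [43, 43] yaws [-88.9, 91.1]
t 9.45 gp [ 0.4927 -0.2954  0.2443] yawY 91.3 gap 0.0929 F [ 0.3  0.2 -0.8] spin 1.3
[ 0.4975 -0.291   0.117 ] shift [ -5.4   4.3 127.3]
```

apply_moves(increments=[-2,2,25,1,1,-5,4,50,1,1,-5,4,70,1,1,-5,4,80,1,1,-5,4,80,1,1])

```text
t: 9.95
ee_pos: [0.4993, -0.2863, 0.2298]
orientation: [-0.007, 1.0, 0.001, -0.002]
force: [-0.1, -0.5, -0.6]
finger_gap: 0.0927
finger_force: 0.0
```

Run:
```python
from h import *
path([(.497,-.2915,.115)],90.5); capture('top');path([(.497,-.2915,.115)],90.5)
```

```text
t 9.95 gp [ 0.499  -0.2861  0.1645] yawY 90.8 gap 0.0927 F [-0.1 -0.5 -0.6] spin 0.3
[ 0.497  -0.2915  0.115 ] shift [ 1.9 -5.5 49.5]
t 10.0 gp [ 0.4998 -0.287   0.1658] yawY 90.8 gap 0.0929 F [-0.5 -0.3  0. ] spin 0.3
[ 0.497  -0.2915  0.115 ] shift [ 2.8 -4.6 50.8]
```

apply_moves(increments=[3,-5,15,0,1,3,-5,30,0,1,3,-5,42,0,1,3,-5,50,0,1,3,-5,50,0,0.8])

```text
t: 10.5
ee_pos: [0.4968, -0.2926, 0.1811]
orientation: [-0.007, 1.0, 0.0, -0.001]
force: [0.6, -0.2, 0.4]
finger_gap: 0.0888
finger_force: 0.0
```

apply_moves(increments=[0,0,0,0,0.5,0,0,0,0,0.3,0,0,0,0,0.3,0,0,0,0,0.3,0,0,0,0,0.3], newtons=30)

```text
t: 11.0
ee_pos: [0.4971, -0.293, 0.182]
orientation: [-0.006, 1.0, -0.0, 0.0]
force: [-0.3, 0.2, 1.8]
finger_gap: 0.0498
finger_force: 29.5
```

Run:
```python
from h import *
path([(.664,-.184,.25)],90.5)
```

```text
t 11.0 gp [ 0.4971 -0.293   0.1167] yawY 90.7 gap 0.0498 F [-0.3  0.2  1.8] spin 0.2
[ 0.664 -0.184  0.25 ] shift [-168.3  106.9 -133.3]
```

apply_moves(increments=[0,0,-15,0,0.3,0,0,-50,0,0.3,0,0,-90,0,0.3,-25,16,-100,0,0.3,-50,32,-100,0,0.3])

```text
t: 11.5
ee_pos: [0.547, -0.2615, 0.2842]
orientation: [-0.005, 1.0, -0.001, 0.002]
force: [1.2, 0.4, -3.3]
finger_gap: 0.0497
finger_force: 30.0
```

apply_moves(increments=[-36,23,0,0,0.3,-72,46,0,0,0.3,-108,69,0,0,0.3,-118,76,0,0,0.3,-118,76,60,0,0.3])

```text
t: 12.0
ee_pos: [0.6699, -0.1802, 0.2377]
orientation: [-0.009, 1.0, -0.001, 0.009]
force: [1.2, -0.6, -3.2]
finger_gap: 0.0498
finger_force: 30.0
```

apply_moves(increments=[0,0,35,0,0.3,0,0,35,0,0.3,0,0,35,0,0.3])

```text
t: 12.3
ee_pos: [0.6632, -0.1833, 0.1963]
orientation: [-0.006, 1.0, 0.0, -0.001]
force: [0.4, 0.1, -2.0]
finger_gap: 0.0499
finger_force: 30.0
```

Run:
```python
from h import *
path([(.664,-.1835,.0735)],90.4);capture('side'); path([(.664,-.1835,.0735)],90.4)
```

```text
t 12.3 gp [ 0.6631 -0.1833  0.131 ] yawY 90.7 gap 0.0499 F [ 0.4  0.1 -2. ] spin 0.3
[ 0.664  -0.1835  0.0735] shift [-1.  -0.2 57.5]
t 12.35 gp [ 0.6645 -0.1837  0.1331] yawY 90.7 gap 0.0497 F [ 0.3 -0.2 -1.6] spin 0.3
[ 0.664  -0.1835  0.0735] shift [ 0.7  0.3 59.6]
```

apply_moves(increments=[0,0,18,0,0.3,0,0,36,0,0.3,0,0,50,0,0.3,0,0,56,0,0.3,0,0,58,0,0.3])

```text
t: 12.85
ee_pos: [0.6639, -0.1831, 0.1392]
orientation: [-0.006, 1.0, -0.0, 0.0]
force: [0.4, 0.7, -3.5]
finger_gap: 0.0499
finger_force: 30.0
```

apply_moves(increments=[0,0,0,0,0.3,0,0,0,0,0.3])

```text
t: 13.05
ee_pos: [0.6643, -0.1831, 0.1398]
orientation: [-0.006, 1.0, -0.0, 0.001]
force: [-0.8, 0.5, -3.0]
finger_gap: 0.0496
finger_force: 30.0
```

Run:
```python
from h import *
path([(.664,-.1835,.0727)],90.4)
```

```text
t 13.05 gp [ 0.6644 -0.1831  0.0745] yawY 90.7 gap 0.0496 F [-0.8  0.5 -3. ] spin 0.3
[ 0.664  -0.1835  0.0727] shift [ 0.4 -0.4  1.8]
```

Still carrying the weight, so I'll lower 2.5 mm, release and rise.

apply_moves(increments=[0,0,1.2,0,0.3,0,0,2.5,0,0.3,0,0,2.5,0,0.3,0,0,2.5,0,0.9,0,0,2.5,0,0.9])

```text
t: 13.55
ee_pos: [0.6639, -0.183, 0.1365]
orientation: [-0.006, 1.0, -0.0, 0.001]
force: [-0.2, -0.0, 0.5]
finger_gap: 0.0616
finger_force: 0.0
```

apply_moves(increments=[0,0,0,0,0.9,0,0,-15,0,0.9,0,0,-60,0,1,0,0,-110,0,1,0,0,-150,0,1])

```text
t: 14.05
ee_pos: [0.6641, -0.1831, 0.2904]
orientation: [-0.006, 1.0, -0.001, 0.002]
force: [0.8, 0.0, -0.1]
finger_gap: 0.0926
finger_force: 0.0
```

Run:
```python
from h import *
path([(.496,-.2905,.21)],90.7)
p,d,c=snap('top','t9'); W=cloud(d,c); Z=W[...,2]
h=cv2.cvtColor(p,cv2.COLOR_RGB2HSV); H,S,V=[h[...,i].astype(int) for i in range(3)]
b=np.zeros(H.shape,bool); b[170:230,375:430]=1
pine=b&(Z>.075)&(Z<.1); print('pine',rect(pine,.088,c))
bar=b&(V>150)&(S<50)&(Z<.075)&(Z>.04); v,u=np.nonzero(bar); w=np.array([plane(a,e,.056,c)[:2] for a,e in zip(u,v)],np.float32); print('bar all',cv2.minAreaRect(w*1000))
```

```text
t 14.05 gp [ 0.6644 -0.1832  0.2251] yawY 90.7 gap 0.0926 F [ 0.8  0.  -0.1] spin 0.0
[ 0.496  -0.2905  0.21  ] shift [ 169.8 -105.2   15.1]
pine (0.4697739562988281, -0.30925076293945314, 21.63383674621582, 5.374366760253906, -2.9785308837890625, np.int32(20))
bar all ((496.9499816894531, -335.640380859375), (22.217021942138672, 39.257415771484375), 87.0051498413086)
```

apply_moves(increments=[38,-24,0,0,1,76,-47,0,0,1,114,-71,0,0,1,152,-95,0,0,1,170,-107,0,0,1])

```text
t: 14.6
ee_pos: [0.4908, -0.2955, 0.2873]
orientation: [-0.003, 1.0, -0.001, -0.001]
force: [0.2, -0.6, 0.4]
finger_gap: 0.0929
finger_force: 0.0
```

Run:
```python
from h import *
for i in range(4): capture('wrist')
path([(.4955,-.291,.11)],90.7)
p,d,c=snap('wrist','w10'); W=cloud(d,c); Z=W[...,2]
b=np.zeros(Z.shape,bool); b[80:330,200:440]=1
m=b&(Z>.078)&(Z<.1); print('pine',rect(m,.088,c),Z[m].mean())
h=cv2.cvtColor(p,cv2.COLOR_RGB2HSV); m=b&(h[...,1]<60)&(h[...,2]>140)&(Z<.07)
v,u=np.nonzero(m); w=np.array([plane(a,e,.056,c)[:2] for a,e in zip(u,v)],np.float32); print('bar all',len(u),cv2.minAreaRect(w*1000))
cv2.imwrite('pics/z10.png',p[60:360,160:480][...,::-1])
```

```text
t 14.8 gp [ 0.4958 -0.2917  0.2218] yawY 90.7 gap 0.0932 F [-0.   0.6 -0.2] spin 0.0
[ 0.4955 -0.291   0.11  ] shift [  0.5   0.7 111.8]
pine (0.4926898193359375, -0.29280963134765625, 75.19589233398438, 44.45283889770508, 0.07482375204563141, np.int32(4847)) 0.08734003084392233
bar all 2861 ((552.5242919921875, -293.2489013671875), (109.84151458740234, 159.81918334960938), 89.64320373535156)
```

View pics/z10.png

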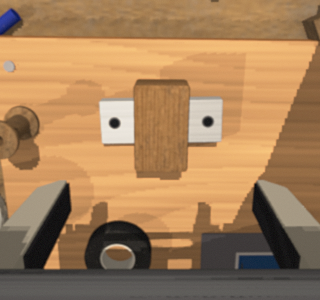

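The wooden block is at crop (161,125), still square on the bar, and the estimate is (0.494, -0.291).

apply_moves(increments=[2,0,30,0.5,1,2,0,60,0.5,1,2,0,90,0.5,1,2,0,110,0.5,1,2,0,120,0.5,1])

```text
t: 15.35
ee_pos: [0.4941, -0.2898, 0.1641]
orientation: [-0.004, 1.0, 0.001, -0.001]
force: [0.0, 0.2, -0.0]
finger_gap: 0.0928
finger_force: 0.0
```

Run:
```python
from h import *
capture('top');capture('top');path([(.494,-.291,.079)],90)
```

```text
t 15.45 gp [ 0.4937 -0.2904  0.0996] yawY 90.4 gap 0.0931 F [0.8 0.5 0.7] spin 0.4
[ 0.494 -0.291  0.079] shift [-0.4 -0.7 20.6]
```

apply_moves(increments=[0,-1,12,0,1,0,-1,20,0,1,0,-1,20,0,0.7,0,-1,20,0,0.3,0,-1,20,0,0.3], newtons=20)

```text
t: 15.95
ee_pos: [0.4932, -0.2933, 0.1468]
orientation: [-0.002, 1.0, -0.0, 0.0]
force: [0.1, -0.0, -0.7]
finger_gap: 0.0734
finger_force: 0.0
```

apply_moves(increments=[0,0,0,0,0.3,0,0,0,0,0.3,0,0,0,0,0.3,0,0,0,0,0.3])

```text
t: 16.35
ee_pos: [0.493, -0.2931, 0.1464]
orientation: [-0.002, 1.0, -0.0, 0.0]
force: [0.7, 0.0, 0.6]
finger_gap: 0.0452
finger_force: 20.0
```

Run:
```python
from h import *
path([(.494,-.291,.2),(.6553,.2145,.2)],107.9)
```

```text
t 16.35 gp [ 0.493  -0.2931  0.0811] yawY 90.2 gap 0.0452 F [0.7 0.  0.6] spin -17.7
[ 0.494 -0.291  0.2  ] shift [  -1.     2.1 -118.9]
[0.6553 0.2145 0.2   ] shift [-163.3  504.9    0. ]
```

apply_moves(increments=[0,0,-20,0,0.3,0,0,-65,0,0.3,0,0,-110,0,0.3,-13,40,-120,0,0.3,-26,82,-120,0,0.3])

```text
t: 16.85
ee_pos: [0.5194, -0.2125, 0.2691]
orientation: [0.001, 1.0, -0.002, 0.003]
force: [1.0, 0.3, -2.0]
finger_gap: 0.0449
finger_force: 20.0
```

apply_moves(increments=[-15,46,0,-3,0.3,-30,92,0,-6,0.3,-45,138,0,-9,0.3,-60,184,0,-12,0.3,-75,230,0,-15,0.3])

```text
t: 17.35
ee_pos: [0.5928, 0.0211, 0.2661]
orientation: [-0.133, 0.991, -0.0, -0.0]
force: [1.1, -0.4, -1.6]
finger_gap: 0.0449
finger_force: 20.0
```

Run:
```python
from h import *
path([(.6553,.2145,.15)],107.9)
```

```text
t 17.35 gp [0.5928 0.0211 0.2008] yawY 105.3 gap 0.0449 F [ 1.1 -0.4 -1.6] spin -2.6
[0.6553 0.2145 0.15  ] shift [-111.5  170.    50.8]
```

apply_moves(increments=[-26,40,0,-2.7,0.3,-52,80,0,-2.7,0.3,-80,122,20,-2.7,0.3,-105,160,40,-2.7,0.3,-111,170,80,-2.7,0.3])

```text
t: 17.85
ee_pos: [0.6566, 0.221, 0.1882]
orientation: [-0.159, 0.987, 0.004, 0.004]
force: [1.0, 1.5, -1.0]
finger_gap: 0.045
finger_force: 20.0
```

apply_moves(increments=[0,0,20,0,0.3,0,0,20,0,0.3,0,0,20,0,0.3])

```text
t: 18.15
ee_pos: [0.6554, 0.2118, 0.1663]
orientation: [-0.155, 0.988, -0.0, -0.0]
force: [-0.8, 0.2, -0.4]
finger_gap: 0.0448
finger_force: 20.0
```

Run:
```python
from h import *
path([(.6553,.2145,.0691)],107.9)
```

```text
t 18.15 gp [0.6554 0.2117 0.101 ] yawY 107.9 gap 0.0448 F [-0.8  0.2 -0.4] spin -0.0
[0.6553 0.2145 0.0691] shift [-0.8  2.7 31.9]
```

apply_moves(increments=[0,1,12,0,0.3,0,1,22,0,0.3,0,1,29,0,0.3,0,1,31,0,0.3,0,1,32,0,0.3])

```text
t: 18.65
ee_pos: [0.6549, 0.2132, 0.1345]
orientation: [-0.156, 0.988, -0.0, -0.0]
force: [-2.8, -1.3, 3.8]
finger_gap: 0.0449
finger_force: 20.0
```

Run:
```python
from h import *
capture('side');path([(.6553,.2145,.0691)],107.9)
```

```text
t 18.7 gp [0.655  0.2133 0.0692] yawY 107.9 gap 0.0448 F [-0.5  0.7 -2. ] spin 0.0
[0.6553 0.2145 0.0691] shift [-0.7  1.   0.1]
```

apply_moves(increments=[0,0,0.5,0,0.3,0,0,0.5,0,0.3,0,0,0.5,0,0.9,0,0,0.5,0,0.9,0,0,0.5,0,0.9])

```text
t: 19.2
ee_pos: [0.655, 0.2136, 0.1336]
orientation: [-0.156, 0.988, 0.0, 0.0]
force: [1.3, -1.1, 0.6]
finger_gap: 0.0644
finger_force: 0.0
```

apply_moves(increments=[0,0,0,0,0.9,0,0,-15,0,1,0,0,-60,0,1,0,0,-105,0,1,0,0,-140,0,1])

```text
t: 19.7
ee_pos: [0.6555, 0.2137, 0.2781]
orientation: [-0.156, 0.988, 0.0, 0.002]
force: [1.4, -0.5, 0.9]
finger_gap: 0.0931
finger_force: 0.0
```

Run:
```python
from h import *
path([(.496,-.2915,.21)],91)
p,d,c=snap('top','t11'); W=cloud(d,c); Z=W[...,2]
h=cv2.cvtColor(p,cv2.COLOR_RGB2HSV); H,S,V=[h[...,i].astype(int) for i in range(3)]
b=np.zeros(H.shape,bool); b[170:230,375:430]=1
print('bar',rect(b&(V>140)&(S<60)&(Z<.075)&(Z>.04),.056,c))
b[:]=0; b[115:172,330:390]=1; m=b&(Z>.065)&(Z<.11); print('V',rect(m,.084,c),'blue',rect(b&(H>95)&(H<125)&(S>130),.08,c))
```

```text
t 19.7 gp [0.6558 0.2138 0.2128] yawY 107.9 gap 0.0931 F [ 1.4 -0.5  0.9] spin 16.9
[ 0.496  -0.2915  0.21  ] shift [ 307.6 -431.6    2.8]
bar (0.4966904602050781, -0.2915524597167969, 111.26789855957031, 41.3704833984375, -88.28225386142731, np.int32(576))
V (0.663540771484375, -0.18137548828125, 52.25246047973633, 41.953208923339844, 88.89984893798828, np.int32(289)) blue (0.660656005859375, -0.16643862915039062, 44.8415412902832, 16.441328048706055, -1.106414794921875, np.int32(59))
```

The V-block sits at (0.6635, -0.181) with its yaw good. The bar is at (0.4967, -0.2915), yaw 91.7°. Heading back, turning 106° on the way.

apply_moves(increments=[28,-39,0,8,1,56,-78,0,16,1,84,-117,0,24,1,112,-156,0,32,1,138,-194,0,40,1])

```text
t: 20.25
ee_pos: [0.5825, -0.0155, 0.275]
orientation: [0.194, 0.981, 0.0, 0.001]
force: [1.0, 1.4, -0.2]
finger_gap: 0.0932
finger_force: 0.0
```

Run:
```python
from h import *
path([(.496,-.2915,.21)],1.7); print(ctrl.observe()['q'])
```

```text
t 20.25 gp [ 0.5827 -0.0155  0.2097] yawY 67.6 gap 0.0932 F [ 1.   1.4 -0.2] spin 65.9
[ 0.496  -0.2915  0.21  ] shift [ -25.1 -288.2   -0.3]
[-0.07921905  0.53764762  0.1074831   1.66647996 -0.06812645  0.93933034
  1.23296389]
```

apply_moves(increments=[-4,-48,0,8,1,-8,-96,0,16,1,-12,-144,0,24,1,-16,-192,0,32,1,-20,-238,0,40,1])

```text
t: 20.75
ee_pos: [0.5117, -0.2436, 0.275]
orientation: [0.518, 0.855, 0.0, 0.001]
force: [0.9, -0.3, -0.1]
finger_gap: 0.093
finger_force: 0.0
```

Run:
```python
from h import *
path([(.496,-.2915,.16)],1.7); print(ctrl.observe()['q'][6])
```

```text
t 20.75 gp [ 0.5118 -0.2436  0.2097] yawY 27.6 gap 0.093 F [ 0.9 -0.3 -0.1] spin 25.9
[ 0.496  -0.2915  0.16  ] shift [-35.1 -36.3  49.7]
1.0734481992850309
```

apply_moves(increments=[-17,-18,15,8,1,-35,-36,30,16,1,-35,-36,50,24,1,-35,-36,50,26,1,-35,-36,50,26,1])

```text
t: 21.25
ee_pos: [0.4976, -0.2887, 0.2243]
orientation: [0.694, 0.72, 0.0, -0.0]
force: [0.6, -0.3, 0.9]
finger_gap: 0.0933
finger_force: 0.0
```

Run:
```python
from h import *
for i in range(3): capture('wrist')
p,d,c=snap('wrist','w12')
path([(.4965,-.2915,.062)],1.7); W=cloud(d,c);Z=W[...,2]
h=cv2.cvtColor(p,cv2.COLOR_RGB2HSV); m=(h[...,1]<60)&(h[...,2]>140)&(Z<.067)&(Z>.045)
print(rect(m,.056,c))
```

```text
t 21.45 gp [ 0.4979 -0.2891  0.1597] yawY 2.1 gap 0.0929 F [-0.1  0.8 -0.5] spin 0.4
[ 0.4965 -0.2915  0.062 ] shift [-2.3 -1.7 97.7]
(0.4962069702148437, -0.2922602844238281, 108.32421112060547, 39.50856399536133, -88.37228620052338, np.int32(6579))
```

apply_moves(increments=[-2,-2,30,0.4,1,-2,-2,55,0.4,1,-2,-2,75,0.4,1,-2,-2,85,0.4,1,-2,-2,85,0.4,1])

```text
t: 21.95
ee_pos: [0.4949, -0.291, 0.1381]
orientation: [0.697, 0.717, -0.0, -0.001]
force: [-0.4, 0.1, -0.8]
finger_gap: 0.093
finger_force: 0.0
```

Run:
```python
from h import *
capture('top');capture('top');path([(.4965,-.2918,.0615)],1.65)
```

```text
t 22.05 gp [ 0.4957 -0.2919  0.0744] yawY 1.5 gap 0.0936 F [0.5 0.3 0.8] spin -0.1
[ 0.4965 -0.2918  0.0615] shift [ 0.1  0.8 12.9]
```

apply_moves(increments=[0,1,7,0,1,0,1,12.5,0,1,0,1,12.5,0,0.6,0,1,12.5,0,0.3,0,1,12.5,0,0.3], newtons=30)

```text
t: 22.55
ee_pos: [0.4961, -0.2916, 0.1264]
orientation: [0.698, 0.716, -0.0, 0.0]
force: [0.1, -0.7, -0.2]
finger_gap: 0.0736
finger_force: 0.0
```

apply_moves(increments=[0,0,0,0,0.3,0,0,0,0,0.3,0,0,0,0,0.3,0,0,0,0,0.3])

```text
t: 22.95
ee_pos: [0.4961, -0.2915, 0.1263]
orientation: [0.698, 0.716, -0.0, 0.0]
force: [-0.3, 0.0, 1.3]
finger_gap: 0.0414
finger_force: 0.0
```

Run:
```python
from h import *
path([(.4965,-.2918,.18),(.6704,.0257,.18)],-13.2)
```

```text
t 22.95 gp [ 0.4961 -0.2915  0.061 ] yawY 1.5 gap 0.0414 F [-0.3  0.   1.3] spin 14.7
[ 0.4965 -0.2918  0.18  ] shift [  -0.3    0.4 -119. ]
[0.6704 0.0257 0.18  ] shift [312.7 182.3   0. ]
```

apply_moves(increments=[0,0,0,0,0.2,0,0,0,0,0.2,0,0,0,0,0.2])

```text
t: 23.25
ee_pos: [0.4961, -0.2915, 0.1263]
orientation: [0.698, 0.716, -0.0, 0.0]
force: [0.4, -0.5, -0.3]
finger_gap: 0.0399
finger_force: 30.0
```

apply_moves(increments=[0,0,-20,0,0.2,0,0,-65,0,0.2,0,0,-105,0,0.2,0,0,-119,0,0.2,0,0,-119,0,0.2])

```text
t: 23.75
ee_pos: [0.4968, -0.2922, 0.2476]
orientation: [0.698, 0.716, 0.001, 0.002]
force: [-0.3, -0.4, -0.8]
finger_gap: 0.0396
finger_force: 30.0
```

apply_moves(increments=[40,23,0,3,0.2,80,46,0,6,0.2,120,70,0,9,0.2,160,93,0,12,0.2,200,117,0,14.7,0.2])

```text
t: 24.25
ee_pos: [0.6073, -0.0864, 0.243]
orientation: [0.784, 0.62, -0.001, -0.002]
force: [0.7, -1.0, -1.5]
finger_gap: 0.0398
finger_force: 30.0
```

Run:
```python
from h import *
path([(.6704,.0257,.1)],-13.2)
```

```text
t 24.25 gp [ 0.607  -0.0863  0.1777] yawY -13.3 gap 0.0398 F [ 0.7 -1.  -1.5] spin -0.1
[0.6704 0.0257 0.1   ] shift [123.6  36.2  77.7]
```

apply_moves(increments=[40,12,0,0,0.2,80,24,0,0,0.2,112,33,20,0,0.2,124,36,50,0,0.2,124,36,80,0,0.2])

```text
t: 24.75
ee_pos: [0.6709, 0.0287, 0.1616]
orientation: [0.782, 0.624, -0.0, -0.002]
force: [-0.8, -0.2, -1.0]
finger_gap: 0.0395
finger_force: 30.0
```

Run:
```python
from h import *
for i in range(4): capture('side')
path([(.6704,.0257,.065)],-13.2)
```

```text
t 24.95 gp [0.6699 0.0234 0.0985] yawY -13.2 gap 0.0397 F [ 0.3 -0.7 -1.2] spin -0.0
[0.6704 0.0257 0.065 ] shift [ 2.4  0.  33.5]
```

apply_moves(increments=[2,0,12,0,0.2,2,0,22,0,0.2,2,0,29,0,0.2,2,0,32,0,0.2,2,0,33,0,0.2])

```text
t: 25.45
ee_pos: [0.6713, 0.0259, 0.1319]
orientation: [0.784, 0.621, -0.0, -0.0]
force: [-1.2, -0.2, -1.8]
finger_gap: 0.0393
finger_force: 30.0
```

apply_moves(increments=[0,0,0.5,0,0.2,0,0,0.5,0,0.2])

```text
t: 25.65
ee_pos: [0.6716, 0.0259, 0.1321]
orientation: [0.784, 0.621, 0.0, 0.0]
force: [-0.6, -0.0, -1.2]
finger_gap: 0.0394
finger_force: 30.0
```

Run:
```python
from h import *
path([(.6704,.0257,.065)],-13.2)
```

```text
t 25.65 gp [0.6717 0.0259 0.0668] yawY -13.2 gap 0.0394 F [-0.6 -0.  -1.2] spin 0.0
[0.6704 0.0257 0.065 ] shift [-0.5 -1.2  1.8]
```

apply_moves(increments=[0,-1,1,0,0.2,0,-1,2,0,0.2,0,-1,2,0,0.2,0,-1,2,0,0.9,0,-1,2,0,0.9])

```text
t: 26.15
ee_pos: [0.6707, 0.0262, 0.1299]
orientation: [0.784, 0.621, 0.0, 0.0]
force: [0.2, 0.7, 0.7]
finger_gap: 0.0511
finger_force: 0.0
```

apply_moves(increments=[0,0,0,0,0.9,0,0,0,0,0.9,0,0,-20,0,1,0,0,-70,0,1,0,0,-120,0,1])

```text
t: 26.65
ee_pos: [0.6699, 0.0264, 0.2499]
orientation: [0.784, 0.621, -0.001, -0.001]
force: [1.5, 0.1, -1.1]
finger_gap: 0.0903
finger_force: 0.0
```

apply_moves(increments=[-48,10,-10,0,1,-96,20,-20,0,1,-144,30,-20,0,1,-192,40,-20,0,1,-240,50,-20,0,1])

```text
t: 27.15
ee_pos: [0.6642, -0.2207, 0.27]
orientation: [0.783, 0.621, 0.0, 0.0]
force: [0.8, -0.6, 0.0]
finger_gap: 0.0927
finger_force: 0.0
```

Run:
```python
from h import *
capture('top');capture('top')
p,d,c=snap('top','t20'); W=cloud(d,c); Z=W[...,2]
path([])
h=cv2.cvtColor(p,cv2.COLOR_RGB2HSV); H,S,V=[h[...,i].astype(int) for i in range(3)]
for n,(x0,x1,y0,y1),z in(('V',(330,390,115,172),.084),('pine',(188,247,120,175),.076),('bar',(255,315,115,168),.06)):
    b=np.zeros(H.shape,bool); b[y0:y1,x0:x1]=1
    m=b&(Z>z-.02 if n!='bar' else (Z>.052))&(Z<z+.02); print(n,rect(m,z,c),np.percentile(Z[m],[10,50,90]).round(3))
s,_,_=snap('side','s20')
cv2.imwrite('pics/z20.png',np.vstack([cv2.resize(p[110:240,160:460],(720,300)),cv2.resize(s[180:305,190:490],(720,300))])[...,::-1])
```

```text
t 27.3 gp [ 0.6622 -0.2256  0.2046] yawY -13.7 gap 0.0933 F [-0.8  1.1  0.3] spin None
V (0.6772353515625, -0.15824415588378907, 22.571809768676758, 9.116436958312988, -34.8430290222168, np.int32(23)) [0.071 0.083 0.085]
pine (0.6560974731445313, 0.2124112548828125, 79.60321044921875, 46.264793395996094, 18.05246353149414, np.int32(491)) [0.072 0.076 0.079]
bar (0.6704761352539063, 0.025962081909179688, 110.25114440917969, 42.26460647583008, 76.75436401367188, np.int32(586)) [0.057 0.06  0.063]
```

View pics/z20.png

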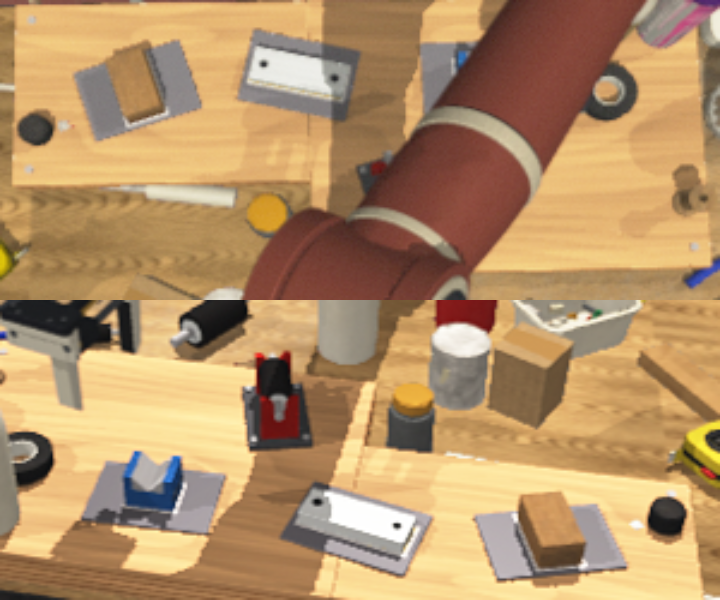

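All three blocks are square on their mats. The roller is seated in the red stand, at (275,385) in the side crop, and the spool (690,195) and cap (35,128) are untouched.

```bash
python3 -c "
from workcell import ticket
print(ticket.finish_job())"
```

```text
the job is handed in; nothing more can be done
None
```

I handed the job in at about 27 s of the 118 s. In the last pictures the roller is seated in both slots of the red stand, the V-block, wooden block and bar are square and centred within about 3 mm on their mats, and the spool and cap are where they were; the hand-in call gave no verdict.

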